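# Set a glued candle board under the ratchet curing lamp

### The job

The candle holder on the paddle-shaped board has just been glued and needs curing. Lift the lamp by its arm, letting it click up its rack until the amber shield clears the holder, and leave it hanging on its pawl; slide the board by its wood, without touching the holder, until the holder stands centred under the lamp; only then squeeze the release and ease the lamp gently all the way down over the holder, without letting it drop or knock the holder, and let go so that the pawl catches. Leave everything else on the table alone.

Things in the scene. Friction and masses are not known exactly. Their poses are not given: they have to be found in the camera images.
- stand: Fixed ratchet lamp stand. Origin: foot of its square steel column (22 mm, 278 mm tall) on the table. In its frame (z up) the base plate, 12 mm thick, covers x -50..100, y -50..90 mm; the lamp arm points along -y, the release handle along -x (the robot's side). Teeth 12 mm apart on the column's +y face; a carriage slides on the column.
- lamp (a joint): Height (m) of the carriage with arm, lamp and shield: 0 = all the way down on its stop, 0.09 = top. Pulled up it clicks from tooth to tooth and, let go, sinks back by up to one tooth to rest on the pawl at 0.011, 0.023, 0.035, 0.047, 0.059, 0.071 or 0.083. It cannot go down while the pawl is in. The moving part weighs 0.6 kg; its slide is stiff (about 4.5 N of friction); lifting takes 10 to 16 N.
- pawl (a joint): Angle (rad) of the sprung pawl with its release lever: 0 = in the teeth, up to 0.26 while riding over a tooth, 0.36 = fully squeezed: pawl out, the carriage free to slide up or down (it would fall if not held). Springs back by itself when let go. Squeezing takes about 4 N at the lever.
- lamp_arm (a point): On the centre line of the lamp arm, a level aluminium bar along the stand's y axis, 16 mm wide and 14 mm high, free from 25 to 120 mm from the column's axis; this point is 78 mm from it. 115 mm above the table when the lamp is down; rides with it. The lamp head rises 32 mm above the bar's centre line. Can be gripped across from above to lift.
- lamp_axis (a point): Centre of the shield's lower rim, on the lamp's vertical axis, 165 mm from the column's axis along the stand's -y. Shield: amber tube open below, 80 mm inside, 86 mm outside, 72 mm tall, under an aluminium lamp head 88 mm across. Rim 22 mm above the table when the lamp is all the way down. Rides with the lamp.
- release_grip (a point): Pinch point of the release, 70 mm from the column's axis along the stand's -x: a fixed post (20 x 10 mm) and on its +y side a thumb lever (20 x 8 mm) that leans out 0.36 rad. Squeezed together along stand y they span 20 mm, this point midway; at rest the lever's face is 13 mm farther out. Both reach 15 mm above and 35 mm below it. 163 mm above the table when down; rides along.
- board: Loose wooden candle board like a small paddle: round plate 120 mm across and 12 mm thick, with a straight handle 30 mm wide and 12 mm thick reaching to 140 mm from the plate's centre along its -x. Origin: centre of the plate's underside; z up. 0.13 to 0.23 kg with the holder.
- holder: The six-sided aluminium tea-light holder glued upright on the middle of the board: 54 mm across, 34 mm tall, its top 46 mm above the table. Origin: centre of its underside, on the plate's top. Freshly glued: not to be touched.
- slice: Bystander: finished candle holder on a round wooden slice without a handle, 110 mm across. Origin under its centre.
- case: Bystander: grey spectacle case 160 x 62 x 42 mm. Origin under its centre.
- pliers: Bystander: pliers lying flat, 170 mm long, 12 mm high. Origin under the rivet.
- scissors: Bystander: scissors lying flat, 180 mm long, 10 mm high. Origin under the rivet.
- tealight: Bystander: spare tea light, 38 mm across, 16 mm high, on the stand's base plate. Origin under its centre.
- glue: Bystander: white glue bottle, 38 mm across, 105 mm tall. Origin under its centre.
Not all that is in view belongs to the job. Leave any turquoise look-alike of the board alone.

How it is judged (in metres and radians):
On the way, in this order (a step that is already met when the one before it is completed fails the run):
1. the lamp hangs on its pawl with the shield's rim clear above the holder's height (lamp joint above 0.031, pawl in the teeth) (value of joint lamp above 0.031 m and value of joint pawl below 0.12 rad), for 0.2 s.
2. the holder stands under the raised lamp, its centre within 12 mm of the lamp's axis, the board flat on the table (horizontal distance between holder and lamp_axis below 0.012 m and value of joint lamp above 0.031 m and height (world z) of board below 0.006 m and angle between board's own z axis and vertical below 0.06 rad), for 0.2 s.
At the end, for the whole second after the job is handed in: The lamp is all the way down (within 5 mm of its stop) with the pawl back in the teeth (below 0.12 rad), and the holder stands inside the shield, its centre within 12 mm of the lamp's axis, the board flat on the table and at rest (value of joint lamp below 0.005 m and value of joint pawl below 0.12 rad and horizontal distance between holder and lamp_axis below 0.012 m and height (world z) of board below 0.004 m and angle between board's own z axis and vertical below 0.04 rad and linear speed of board below 0.02 m/s); the robot touches nothing.
It fails at once if the release is squeezed (pawl beyond 0.3 rad) while the holder is not yet under the lamp (more than 25 mm off its axis) (value of joint pawl above 0.3 rad and horizontal distance between holder and lamp_axis above 0.025 m).
It fails at once if the lamp is dropped (falls faster than 0.35 m/s) (velocity of joint lamp below -0.35 m/s).
It fails at once if lamp or shield knocks or presses on the holder or its board (more than 3 N) (contact force between lamp and board above 3 N).
It fails at once if the robot touches the freshly glued holder (more than 1 N) (contact force between any of the fingers, the arm and holder above 1 N).
It fails at once if a bystander is shifted by more than 20 mm (distance of any of slice, case, pliers, scissors, tealight, glue from where it was at the start of the episode above 0.02 m).
It also fails if it takes over 61 s, if anything falls off the work surface, if the arm or the gripper's body presses on something with over 40 N, if the wrist force passes 120 N, or if a joint passes its speed limit or range.

### The arm

A 6-joint arm with a two-finger parallel gripper is mounted at the origin on the work surface. World frame = base frame: x ahead of the robot, y to its left, z up, the work surface at z = 0. Lengths are in mm, angles in rad, forces in N, time in s.
With the tool pointing down it reaches from about 250 to 800 mm from the base axis. Payload 3.9 kg.
Tool frame: the origin (TCP) lies at the very end of the fingers, on their centre line; the grasp point (between the pads) lies 19 mm behind it; z points along the fingers, y is the line along which they close (so a half turn about z gives the same grasp; the last joint's range is limited). The gripper opens to 85 mm and grips with 20 to 120 N. Pads are 22 mm wide; open, the fingers measure 114 mm over their backs; the gripper's body (76 mm by 85 mm) begins 54 mm behind the grasp point. The pads swing forward as they close: fully open they stand 13 mm farther back than shut.
Start: joints at [1.199, 0.26, -0.138, 1.173, 0, 1.571], TCP at [190.724, 489.121, 231.304] pointing down, gripper open.
Joint ranges: [-2.78, 2.78], [-0.83, 1.72], [-1.28, 1.37], [-1.9, 2.12], [-1.57, 1.48], [-3.14, 3.14]. Speed limits (rad/s): [2.57, 2.57, 3.14, 3.14, 3.14, 3.14].

### API

Orientations are given as a unit quaternion [x, y, z, w].
In Python, from station import r gives the robot as it stands.
- The arm moves only by the shell command python3 -m jog 'ROWS' [OPENING]. ROWS is JSON, one flat list of numbers, 6 for each row, row after row: the shift along the tool's x, y, z normalised to -1 to 1, where 1 is 0.04 m, then the turn, a rotation vector about the tool's x, y, z normalised to -1 to 1, where 1 is 0.08 rad. In form: [x, y, z, rx, ry, rz, x, y, z, rx, ry, rz, ...]. A call has 1 to 8 rows; each row shifts and turns the commanded pose from where the row before left it, along the tool's axes as they then stand; what a row does not reach is not made up. A row lasts 1/12 s, in which the tool goes at most 41.7 mm and 7.16 degrees, less where a joint would pass 70% of its speed; a pose out of reach is approached as far as the arm can. A call with a number of a shift or a turn outside -1 to 1 is refused whole. A call with a gripper value outside its range is refused whole. OPENING is the closure, from 0 (fully open) to 1 (shut), set as the call begins (- or left out, the last holds). The fingers move at their own pace and stop on an object; the grip force is fixed at half the most. Time passes only in rows, so rows that do not move let the fingers close. It gives the time, the measured TCP pose, the force, the opening and the grip force at its end, in the units of the state.
- r.get_state(): the state, without advancing time (a new reading comes with each control period).
- r.get_image(name): name is "side" or "top"; returns a dict with "pixels" (420x560x3 uint8, red, green, blue), "intrinsics" (3x3 intrinsics, pixels), "cam_to_world" (4x4, takes a point from camera to world coordinates). Camera axes: x right, y down, z forward; pixel columns grow to the right and rows downward; lengths in mm; the calibration is good to about 2 mm. A picture is of the moment at which its call begins. There is no depth.
- r.job_done(): hands the job in; it is judged then, once.
The state is a dict: "time": time; "q": joint angles; "qd": joint speeds; "effort": joint torques, N m; "tool_pos": TCP position; "tool_rot": TCP orientation; "contact_force": force on the tool from outside, world axes, zero at the start; "wrist_torque": the same for the moment, N m; "opening": finger opening in mm; "gripper_force": force on a finger pad.
Only numpy, scipy, OpenCV 4.12 (cv2) and the standard library are available. Lean on these libraries where they do the work, as an engineer would, in place of code of your own. Each camera call takes 0.05 s, during which the arm holds its last target. There are 200 camera calls.

## Working session

There is one attempt and no reset: what is moved stays moved. The work goes in short steps, Python scripts to look and compute and a shell command to move; the robot and the scene stay as the last step left them, time stands still between calls to the robot, and variables do not carry over. Pictures are saved under pics/ and viewed, at most 10 in all, crops included, and the job is handed in when it is done.

```bash
mkdir -p pics; ls
cat > h.py <<'E'
from station import r
import numpy as np, cv2
def snap(n,f):
    d=r.get_image(n); cv2.imwrite(f,cv2.cvtColor(d["pixels"],cv2.COLOR_RGB2BGR)); np.savez(''+n+'.npz',K=d["intrinsics"],T=d["cam_to_world"],p=d["pixels"])
def ray(n,u,v,z):
    d=np.load(''+n+'.npz'); K,T=d['K'],d['T']
    w=T[:3,:3]@np.linalg.solve(K,[u,v,1]); o=T[:3,3]
    return (o+w*(z-o[2])/w[2]).round(1)
def proj(n,P):
    d=np.load(''+n+'.npz'); K,T=d['K'],d['T']
    c=K@(T[:3,:3].T@(np.array(P,float)-T[:3,3])); return (c[:2]/c[2]).round(1)
E
python3 - <<'E'
from h import *
snap('top','pics/t0.png');snap('side','pics/s0.png')
for n in('top','side'): print(np.load(n+'.npz')['T'].round(2))
print(r.get_state())
E
```

```text
pics
[[ 1.00000e-02 -9.90000e-01  1.60000e-01  2.73910e+02]
 [-1.00000e+00 -1.00000e-02 -2.00000e-02  1.92500e+01]
 [ 2.00000e-02 -1.60000e-01 -9.90000e-01  1.36538e+03]
 [ 0.00000e+00  0.00000e+00  0.00000e+00  1.00000e+00]]
[[ 1.00000e+00 -2.00000e-02  6.00000e-02  4.07880e+02]
 [-6.00000e-02 -5.10000e-01  8.60000e-01 -1.07996e+03]
 [ 2.00000e-02 -8.60000e-01 -5.10000e-01  7.97130e+02]
 [ 0.00000e+00  0.00000e+00  0.00000e+00  1.00000e+00]]
{'time': 0.1, 'q': array([ 1.19900396e+00,  2.60598514e-01, -1.39232990e-01,  1.17268638e+00,
        3.82679723e-06,  1.57082436e+00]), 'qd': array([ 1.04252210e-03,  6.11084179e-06,  2.68220315e-03, -5.59322203e-04,
        4.09888346e-04, -5.05070439e-04]), 'effort': array([ 3.43324446e-04, -4.06508052e+01,  2.54527795e+01,  1.00995839e-02,
       -3.00032502e-05, -3.42693873e-08]), 'tool_pos': array([190.50511843, 488.5699786 , 230.56119096]), 'tool_rot': array([ 1.84841062e-01,  9.82768050e-01, -8.45595608e-04, -1.60963772e-04]), 'contact_force': array([ 0.50226696,  0.12980852, -0.54413557]), 'wrist_torque': array([ 0.0140364 ,  0.03402476, -0.02333817]), 'gripper_force': 0.0, 'opening': 85.62049371876508}
```

View pics/t0.png

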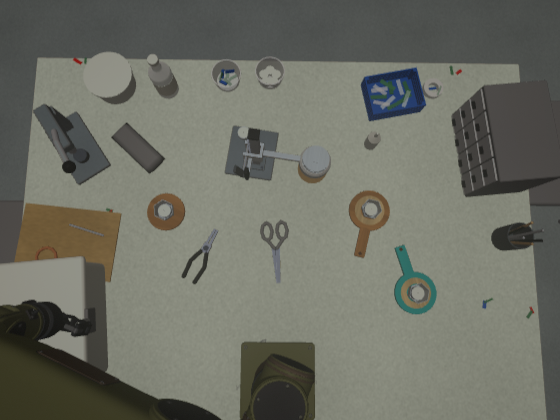

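View pics/s0.png

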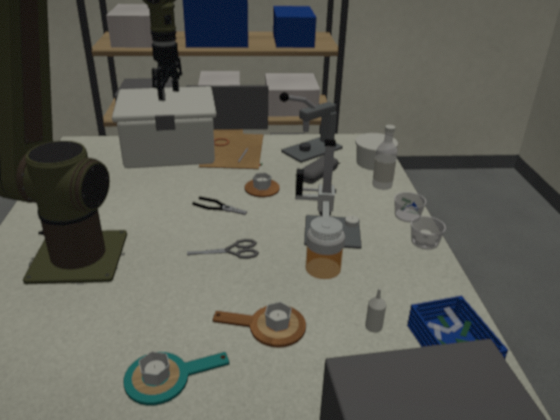

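The top view shows three candle boards. The brown paddle at (370,210) has its handle pointing to (360,255). The turquoise look-alike is at (417,293), and the brown slice without a handle is at (166,211). The brown paddle fits the description. The stand is at (253,152), its arm points right (-y) to the lamp head at (315,160), and the release is near (245,172). I'll confirm with an enlarged crop.

Run:
```python
from h import *
p=np.load('top.npz')['p'][:,:,::-1]
a=cv2.resize(p[115:270,215:415],None,fx=4,fy=3.87*4/3.87,interpolation=cv2.INTER_CUBIC)[:600]
a=cv2.convertScaleAbs(a,alpha=1.6)
cv2.imwrite('pics/t0c.png',a[:600])
p=np.load('side.npz')['p'][:,:,::-1]
a=cv2.resize(p[95:280,255:395],None,fx=3.2,fy=3.2,interpolation=cv2.INTER_CUBIC)
cv2.imwrite('pics/s0c.png',cv2.convertScaleAbs(a,alpha=1.8))
```

```text
(no output)
```

View pics/t0c.png

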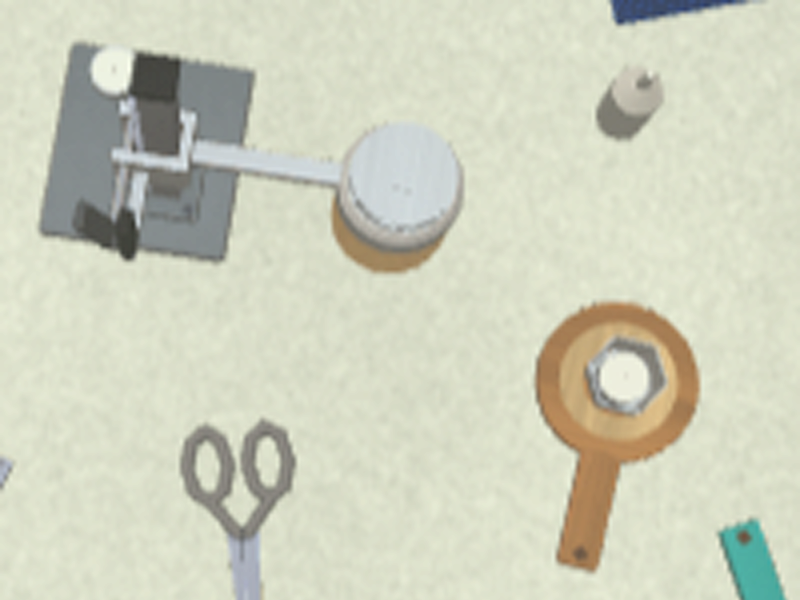

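View pics/s0c.png

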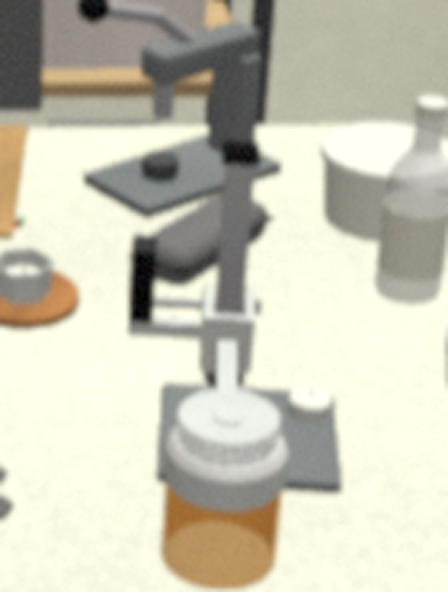

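The crops confirm the brown paddle: plate centre at crop (617,382), handle end at (578,570), holder at (626,377). Base-plate corners are at crop (75,42), (255,70), (222,262) and (40,234), and the lamp-head top centre is at (402,182).

```bash
cat >> h.py <<'E'
def R(a): return np.array([[np.cos(a),-np.sin(a)],[np.sin(a),np.cos(a)]])
def fit(L,W):
    L=np.array(L,float);W=np.array(W)[:,:2];a,b=L-L.mean(0),W-W.mean(0)
    th=np.arctan2((a[:,0]*b[:,1]-a[:,1]*b[:,0]).sum(),(a*b).sum())
    t=W.mean(0)-R(th)@L.mean(0); return th,t,(R(th)@L.T).T+t-W
E
python3 - <<'E'
from h import *
c=lambda x,y,z:ray('top',x/4+215,y/4+115,z)
cs=[c(75,42,12),c(255,70,12),c(222,262,12),c(40,234,12)]
L=[(100,90),(100,-50),(-50,-50),(-50,90)]
head=c(402,182,145)
th,t,e=fit(L+[(0,-165)],cs+[head]); print('stand',th,t,e.round(1))
f=lambda x,y:(R(th)@[x,y]+t).round(1)
print('colTop',f(0,0),c(157,72,278),'axis',f(0,-165),'head',head,'arm',f(0,-78),'armpx',c(265,163,122),'rel',f(-70,0),c(127,213,178))
side=lambda x,y,z:ray('side',x/3.2+255,y/3.2+95,z)
print('side rim centre',side(219,552,22),'head top',side(230,412,147))
b=c(617,382,12);h=c(626,377,46);e=c(578,570,12);print('board',b,h,e,np.linalg.norm(e-b),np.arctan2(*(b-e)[1::-1]))
print('side board',ray('side',278,325,12),ray('side',278,312,46),ray('side',215,317,12))
print('slice',ray('top',166,211,12),'glue',c(630,110,50),'sciss',c(240,530,10))
E
```

```text
stand -0.15952249097176752 [620.6943303   63.20109076] [[ 0.7  1.3]
 [-1.3 -1.4]
 [-1.8 -0.8]
 [ 0.7  2.7]
 [ 1.7 -1.7]]
colTop [620.7  63.2] [624.5  62.3 278. ] axis [594.5 -99.7] head [592.8 -98.  145. ] arm [608.3 -13.8] armpx [611.1  -6.4 122. ] rel [551.6  74.3] [561.3  84.3 178. ]
side rim centre [600.6 -93.1  22. ] head top [600.2 -92.8 147. ]
board [ 478.5 -267.9   12. ] [ 477.1 -267.3   46. ] [ 341.1 -236.5   12. ] 140.94225768022872 -0.2246716442851821
side board [ 479.7 -270.5   12. ] [ 479.2 -268.    46. ] [ 347.  -240.8   12. ]
slice [471.2 325.9  12. ] glue [ 673.7 -274.1   50. ] sciss [367.9   7.6  10. ]
```

```bash
cat > ov.py <<'E'
from h import *
def overlay(t,th,z,out,board=None,tb=(215,120,120,72),sb=(280,95,110,185)):
    ims=[]
    f=lambda x,y,h:np.r_[R(th)@[x,y]+t,h]
    a=np.linspace(0,2*np.pi,60)
    circ=lambda y,r,h:[f(r*np.cos(q),y+r*np.sin(q),h) for q in a]
    box=lambda x0,x1,y0,y1,h:[f(*p,h) for p in((x0,y0),(x1,y0),(x1,y1),(x0,y1),(x0,y0))]
    S=[box(-50,100,-50,90,12),box(-11,11,-11,11,278),box(-8,8,-120,-25,122+z),circ(-165,44,147+z),circ(-165,43,22+z),circ(-165,43,94+z),box(-80,-60,-10,10,178+z)]
    if board is not None:
        bt,bh=board; g=lambda x,y,h:np.r_[R(bh)@[x,y]+bt,h]
        S+=[[g(60*np.cos(q),60*np.sin(q),12) for q in a],[g(27*np.cos(q),27*np.sin(q),46) for q in a],[g(x,y,12) for x,y in((-55,15),(-140,15),(-140,-15),(-55,-15))]]
    for n,(x,y,w,h),s in(('top',tb,3.5),('side',sb,3.2)):
        p=np.load(n+'.npz')['p'][y:y+h,x:x+w,::-1]
        im=cv2.convertScaleAbs(cv2.resize(p,None,fx=s,fy=s,interpolation=cv2.INTER_CUBIC),alpha=1.5)
        for P in S:
            q=np.array([(proj(n,v)+.5-(x,y))*s for v in P]).astype(np.int32)
            cv2.polylines(im,[q],False,(0,0,255),1)
        ims.append(im)
    H=max(i.shape[0] for i in ims)
    ims=[cv2.copyMakeBorder(i,0,H-i.shape[0],0,0,cv2.BORDER_CONSTANT) for i in ims]
    cv2.imwrite(out,np.hstack(ims)[:600,:800])
E
python3 - <<'E'
from ov import *
overlay(np.array([622.5,64.]),-0.155,0,'pics/o1.png')
E
```

```text
(no output)
```

View pics/o1.png

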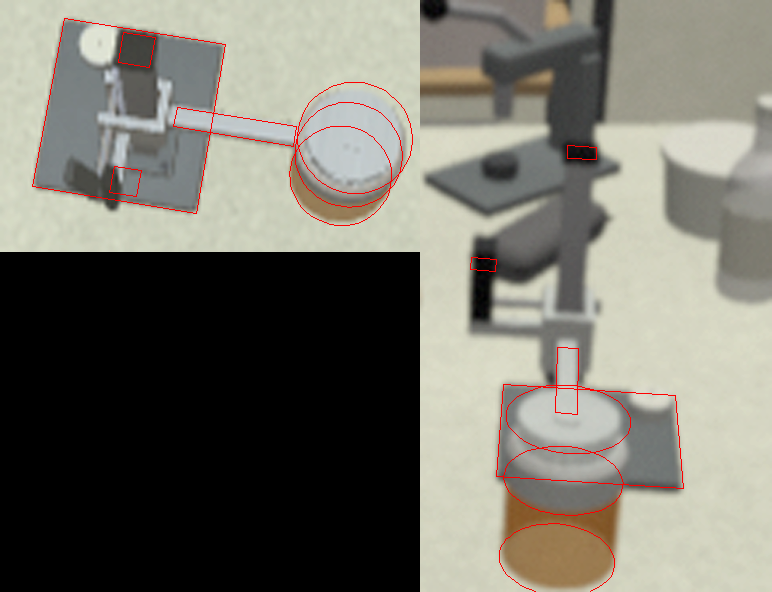

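The overlay fits the base plate, bar and rim in both views to about 2 mm: stand at (622.5, 64), yaw -0.155. Next I rotate the tool to straddle the lamp arm.

```bash
cat >> h.py <<'E'
from scipy.spatial.transform import Rotation as Ro
ST=np.array([622.5,64.]);TH=-0.155
def st(x,y): return R(TH)@[x,y]+ST
def go(x,y,z,yaw):
    s=r.get_state();M=Ro.from_quat(s['tool_rot']);d=M.inv().apply(np.array([x,y,z])-s['tool_pos'])/40
    T=Ro.from_matrix(np.array([[-np.sin(yaw),np.cos(yaw),0],[np.cos(yaw),np.sin(yaw),0],[0,0,-1]]).T) if 0 else Ro.from_matrix(np.column_stack([[-np.sin(yaw),np.cos(yaw),0],[np.cos(yaw),np.sin(yaw),0],[0,0,-1]]))
    print('t',round(s['time'],2),'pos',s['tool_pos'].round(1),'q6',s['q'].round(2),'shift',d.round(2),'rot',((M.inv()*T).as_rotvec()/.08).round(2),'F',s['contact_force'].round(1),'open',round(s['opening'],1))
E
python3 -m jog '[0,0,0,0,0,1,0,0,0,0,0,1,0,0,0,0,0,1,0,0,0,0,0,1,0,0,0,0,0,1,0,0,0,0,0,1,0,0,0,0,0,1,0,0,0,0,0,1]'
python3 -m jog '[0,0,0,0,0,1,0,0,0,0,0,1,0,0,0,0,0,1,0,0,0,0,0,1,0,0,0,0,0,1,0,0,0,0,0,1,0,0,0,0,0,1,0,0,0,0,0,1]'
python3 - <<'E'
from h import *
print(st(0,-78),st(0,-165),st(-70,0))
go(470,-13,230,-.155)
E
```

```text
time: 0.77
tool_pos: [190.6, 488.7, 230.8]
tool_rot: [0.486, 0.874, -0.001, 0.0]
contact_force: [-0.8, 0.9, 1.4]
opening: 85.2
gripper_force: 0.0
time: 1.43
tool_pos: [190.6, 488.7, 230.8]
tool_rot: [0.736, 0.676, -0.001, 0.0]
contact_force: [0.0, 0.8, -0.1]
opening: 85.6
gripper_force: 0.0
[610.45835226 -13.0648994 ] [597.02728362 -99.02190258] [553.33919285  74.80660695]
t 1.43 pos [190.6 488.7 230.8] q6 [ 1.2   0.26 -0.14  1.17  0.    2.85] shift [-11.9    8.03   0.03] rot [-0.    0.02  0.88] F [ 0.   0.8 -0.1] open 85.6
```

```bash
python3 -m jog '[0,0,0,0,0,0.88,-0.75,0.59,0,0,0,0,-0.75,0.59,0,0,0,0,-0.75,0.59,0,0,0,0,-0.75,0.59,0,0,0,0,-0.75,0.59,0,0,0,0,-0.75,0.59,0,0,0,0,-0.75,0.59,0,0,0,0]' >/dev/null
python3 -m jog '[-0.75,0.59,0,0,0,0,-0.75,0.59,0,0,0,0,-0.75,0.59,0,0,0,0,-0.75,0.59,0,0,0,0,-0.75,0.59,0,0,0,0,-0.75,0.59,0,0,0,0,-0.75,0.59,0,0,0,0,-0.75,0.59,0,0,0,0]' >/dev/null
python3 -c "
from h import *
go(610.5,-13,200,-.155)"
```

```text
t 2.77 pos [473. -11. 231.] q6 [-0.02  0.17 -0.26  1.14  0.    1.7 ] shift [0.47 3.41 0.77] rot [-0.01 -0.    0.04] F [ 0.2  1.5 -0.7] open 85.4
```

```bash
python3 -m jog '[0.1,0.68,0,0,0,0,0.1,0.68,0,0,0,0,0.1,0.68,0,0,0,0,0.1,0.68,0,0,0,0,0.07,0.69,0,0,0,0,0,0,0.3,0,0,0,0,0,0.3,0,0,0,0,0,0.2,0,0,0]' 
python3 -c "
from h import *
go(610.5,-13,96,-.155)
snap('top','pics/t1.png');snap('side','pics/s1.png')
a=np.load('top.npz')['p'][100:220,210:350,::-1];b=np.load('side.npz')['p'][90:290,240:400,::-1]
a=cv2.resize(a,(400,343),interpolation=2);b=cv2.resize(b,(400,500),interpolation=2)
cv2.imwrite('pics/c1.png',cv2.convertScaleAbs(np.hstack([cv2.copyMakeBorder(a,0,157,0,0,0),b]),alpha=1.6))"
```

```text
time: 3.43
tool_pos: [610.2, -11.1, 197.2]
tool_rot: [0.759, 0.652, -0.001, -0.001]
contact_force: [-0.3, 0.3, -1.6]
opening: 85.1
gripper_force: 0.0
t 3.43 pos [610.2 -11.1 197.2] q6 [-0.02  0.42  0.02  1.17 -0.    1.7 ] shift [-0.04  0.02  2.53] rot [-0.03  0.    0.04] F [-0.3  0.3 -1.6] open 85.1
```

View pics/c1.png

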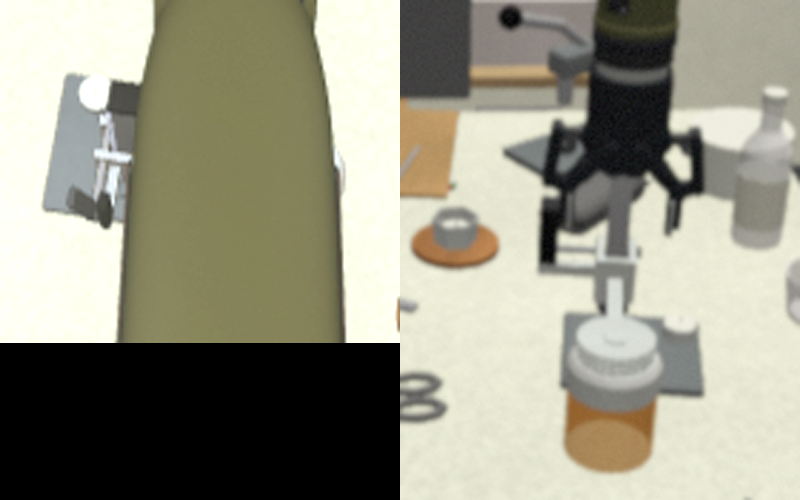

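The side view shows the open fingers straddling the arm bar, roughly centred on it. I go down and close.

```bash
python3 -m jog '[0,0,0.5,0,0,0,0,0,0.5,0,0,0,0,0,0.5,0,0,0,0,0,0.5,0,0,0,0,0,0.4,0,0,0,0,0,0.13,0,0,0,0,0,0,0,0,0]' 
python3 -m jog '[0,0,0,0,0,0,0,0,0,0,0,0,0,0,0,0,0,0,0,0,0,0,0,0,0,0,0,0,0,0,0,0,0,0,0,0,0,0,0,0,0,0,0,0,0,0,0,0]' 1
python3 -c "
from h import *
go(610.5,-13,96,-.155)"
```

```text
time: 4.12
tool_pos: [609.1, -11.0, 97.2]
tool_rot: [0.759, 0.652, -0.001, -0.001]
contact_force: [-0.9, -0.2, 0.3]
opening: 85.5
gripper_force: 0.0
time: 4.78
tool_pos: [611.6, -11.2, 99.0]
tool_rot: [0.759, 0.652, 0.001, 0.001]
contact_force: [1.4, -1.0, 3.6]
opening: 14.7
gripper_force: 61.4
t 4.78 pos [611.6 -11.2  99. ] q6 [-0.02  0.48 -0.15  0.93 -0.    1.7 ] shift [-0.05 -0.02  0.07] rot [ 0.03 -0.    0.05] F [ 1.4 -1.   3.6] open 14.7
```

```bash
python3 -m jog '[0,0,-0.1,0,0,0,0,0,-0.15,0,0,0,0,0,-0.2,0,0,0,0,0,-0.2,0,0,0,0,0,-0.2,0,0,0,0,0,-0.2,0,0,0,0,0,-0.2,0,0,0,0,0,-0.2,0,0,0]' 
python3 -m jog '[0,0,-0.15,0,0,0,0,0,-0.05,0,0,0,0,0,0,0,0,0,0,0,0,0,0,0]'
```

```text
time: 5.45
tool_pos: [611.5, -11.2, 153.8]
tool_rot: [0.759, 0.652, -0.0, 0.0]
contact_force: [8.8, -0.6, -15.7]
opening: 14.7
gripper_force: 61.9
time: 5.78
tool_pos: [611.6, -11.2, 162.6]
tool_rot: [0.759, 0.652, 0.0, 0.0]
contact_force: [6.5, -1.1, -8.1]
opening: 14.7
gripper_force: 63.0
```

```bash
python3 -m jog '[0,0,0.05,0,0,0,0,0,0.05,0,0,0,0,0,0,0,0,0,0,0,0,0,0,0]'
python3 -m jog '[0,0,0,0,0,0,0,0,0,0,0,0,0,0,0,0,0,0,0,0,0,0,0,0,0,0,0,0,0,0,0,0,0,0,0,0]' 0
python3 -m jog '[0,0,-0.6,0,0,0,0,0,-0.6,0,0,0,0,0,-0.6,0,0,0,0,0,-0.5,0,0,0,0,-1,0,0,0,0,0,-1,0,0,0,0,0,-1,0,0,0,0,0,-1,0,0,0,0]'
python3 -c "
from h import *
b=np.array([479,-268.]);u=R(-.2247)@[-1,0]
for d in(110,120):print(b+d*u)
go(*(b+115*u),230,1.346)
snap('top','pics/t2.png');snap('side','pics/s2.png')
for x in(58,59,60,47): print(x, proj('side',[598,-98.,22+x]),proj('top',[598,-98.,147+x]))
a=np.load('side.npz')['p'][80:280,255:405,::-1]
cv2.imwrite('pics/c2.png',cv2.convertScaleAbs(cv2.resize(a,None,fx=3,fy=3,interpolation=2),alpha=1.6))"
```

```text
time: 6.12
tool_pos: [611.6, -11.2, 159.5]
tool_rot: [0.759, 0.652, 0.001, 0.001]
contact_force: [5.6, -0.4, -6.0]
opening: 14.9
gripper_force: 63.3
time: 6.62
tool_pos: [610.2, -11.1, 160.2]
tool_rot: [0.759, 0.652, -0.0, -0.0]
contact_force: [-0.1, -0.8, 0.2]
opening: 84.6
gripper_force: 0.0
time: 7.28
tool_pos: [450.6, 13.2, 252.0]
tool_rot: [0.759, 0.652, 0.0, -0.0]
contact_force: [-0.9, -0.7, 0.9]
opening: 85.1
gripper_force: 0.0
[ 371.76529054 -243.49046947]
[ 362.01668059 -241.26233034]
t 7.28 pos [450.6  13.2 252. ] q6 [ 0.03  0.12 -0.26  1.19  0.    1.75] shift [-6.63 -1.1   0.55] rot [  0.    -0.   -18.72] F [-0.9 -0.7  0.9] open 85.1
58 [324.3 249.1] [317.7 152.6]
59 [324.3 248.7] [317.7 152.5]
60 [324.3 248.4] [317.8 152.4]
47 [323.9 252.9] [317.3 153.8]
```

```bash
python3 -m jog '[-0.83,-0.14,0,0,0,0,-0.83,-0.14,0,0,0,0,-0.83,-0.14,0,0,0,0,-0.83,-0.14,0,0,0,0,-0.83,-0.14,0,0,0,0,-0.83,-0.14,0,0,0,0,-0.83,-0.14,0,0,0,0,-0.82,-0.12,0,0,0,0]' >/dev/null
python3 -m jog '[0,0,0.2,0,0,-1,0,0,0.2,0,0,-1,0,0,0.2,0,0,-1,0,0,0.2,0,0,-1,0,0,0.2,0,0,-1,0,0,0.2,0,0,-1,0,0,0.2,0,0,-1,0,0,0.2,0,0,-1]' >/dev/null
python3 -m jog '[0,0,0.2,0,0,-1,0,0,0.2,0,0,-1,0,0,0.2,0,0,-1,0,0,0.2,0,0,-1,0,0,0.2,0,0,-1,0,0,0.2,0,0,-1,0,0,0.2,0,0,-1,0,0,0.2,0,0,-1]' >/dev/null
python3 -m jog '[0,0,0.2,0,0,-1,0,0,0.2,0,0,-1,0,0,0.2,0,0,-0.72,0,0,0,0,0,0]' >/dev/null
python3 -c "
from h import *
go(366.9,-242.4,4,1.346)
m=[]
for f in('s0','s2'):
    a=cv2.imread('pics/%s.png'%f)[180:300,300:350].astype(int);k=(a[...,2]-a[...,0]>60);v,u=np.where(k);print(f,v.min()+180,v.max()+180,u.min()+300,u.max()+300)
for z in (0,47,59):print(z,proj('side',[598,-98.-40,22+z]))
"
```

```text
t 9.72 pos [ 368.3 -242.2   99. ] q6 [-0.58  0.23 -0.56  0.79  0.   -0.36] shift [ 0.03 -0.01  2.38] rot [ 0.01 -0.02  0.01] F [-0.2 -0.2 -0. ] open 85.5
s0 252 260 308 337
s2 231 238 311 337
0 [325.1 279.5]
47 [326.5 263.3]
59 [326.8 259.1]
```

The shield rose about 21 px in the side view, which corresponds to a lamp height of about 0.059. I grip the handle.

```bash
python3 -m jog '[0.03,0,0.6,0,0,0,0,0,0.6,0,0,0,0,0,0.6,0,0,0,0,0,0.4,0,0,0,0,0,0.15,0,0,0,0,0,0,0,0,0,0,0,0,0,0,0]' 
python3 -m jog '[0,0,0,0,0,0,0,0,0,0,0,0,0,0,0,0,0,0,0,0,0,0,0,0,0,0,0,0,0,0,0,0,0,0,0,0,0,0,0,0,0,0]' 1
python3 -c "
from h import *
go(366.9,-242.4,4,1.346)
for n in('top',):
  snap(n,'pics/t3.png')
print(st(0,-165))
"
```

```text
time: 10.3
tool_pos: [368.1, -242.6, 6.6]
tool_rot: [0.112, 0.994, -0.0, 0.0]
contact_force: [-1.0, -0.0, -0.2]
opening: 85.7
gripper_force: 0.0
time: 10.88
tool_pos: [368.1, -242.3, 7.0]
tool_rot: [0.112, 0.994, -0.0, 0.001]
contact_force: [-2.0, 1.8, 8.0]
opening: 27.6
gripper_force: 58.6
t 10.88 pos [ 368.1 -242.3    7. ] q6 [-0.58  0.35 -0.7   0.53  0.   -0.36] shift [ 0.03 -0.01  0.08] rot [-0.    0.01  0.01] F [-2.   1.8  8. ] open 27.6
[597.02728362 -99.02190258]
```

```bash
python3 -m jog '[-0.08,0.2,0,0,0,0,-0.12,0.3,0,0,0,0,-0.14,0.34,0,0,0,0,-0.14,0.34,0,0,0,0,-0.14,0.34,0,0,0,0,-0.14,0.34,0,0,0,0,-0.14,0.34,0,0,0,0,-0.14,0.34,0,0,0,0]' 
python3 -m jog '[-0.14,0.34,0,0,0,0,-0.14,0.34,0,0,0,0,-0.14,0.34,0,0,0,0,-0.14,0.34,0,0,0,0,-0.14,0.34,0,0,0,0,-0.14,0.34,0,0,0,0,-0.14,0.34,0,0,0,0,-0.08,0.18,0,0,0,0]' 
python3 -m jog '[0,0,0,0,0,0,0,0,0,0,0,0]'
python3 -c "
from h import *
from ov import overlay
go(487.1,-73,7,1.346)
snap('top','pics/t4.png');snap('side','pics/s4.png')
overlay(ST+[1,0.3],TH,59,'pics/o4.png',board=(np.array([598,-98.7]),-.2247),tb=(215,120,120,130),sb=(280,95,110,185))
"
```

```text
time: 11.6
tool_pos: [431.1, -153.7, 7.0]
tool_rot: [0.113, 0.994, -0.002, 0.0]
contact_force: [-2.8, -4.5, 6.9]
opening: 27.5
gripper_force: 58.9
time: 12.27
tool_pos: [495.6, -62.4, 7.0]
tool_rot: [0.112, 0.994, -0.001, 0.0]
contact_force: [-4.3, -4.1, 9.7]
opening: 27.5
gripper_force: 59.6
time: 12.43
tool_pos: [496.5, -61.5, 7.1]
tool_rot: [0.112, 0.994, 0.0, 0.001]
contact_force: [0.9, 1.7, 4.2]
opening: 27.1
gripper_force: 59.5
t 12.43 pos [496.5 -61.5   7.1] q6 [-0.12  0.42 -0.55  0.59  0.    0.1 ] shift [ 0.17 -0.33  0.  ] rot [0.01 0.03 0.01] F [0.9 1.7 4.2] open 27.1
```

View pics/o4.png

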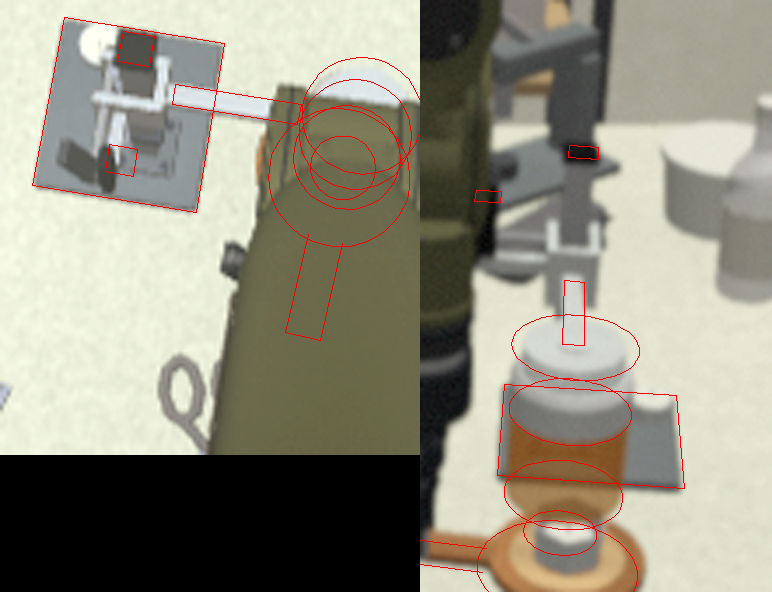

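The board overshot by about (9, 12) mm because my rows summed too high. I move it back.

```bash
python3 -m jog '[0.07,-0.16,0,0,0,0,0.07,-0.16,0,0,0,0,0,0,0,0,0,0,0,0,0,0,0,0]'
python3 -m jog '[0,0,0,0,0,0,0,0,0,0,0,0,0,0,0,0,0,0,0,0,0,0,0,0]' 0.35
python3 -m jog '[0,0,0,0,0,0,0,0,-0.5,0,0,0,0,0,-0.5,0,0,0]'
python3 -c "
from h import *
go(487.1,-73,7,1.346)"
```

```text
time: 12.87
tool_pos: [487.6, -74.2, 7.0]
tool_rot: [0.112, 0.994, -0.0, 0.001]
contact_force: [0.9, -0.1, 5.9]
opening: 27.6
gripper_force: 59.9
time: 13.2
tool_pos: [485.7, -73.5, 5.7]
tool_rot: [0.112, 0.994, -0.0, -0.001]
contact_force: [-0.8, -0.3, -0.4]
opening: 55.6
gripper_force: 0.0
time: 13.45
tool_pos: [484.7, -73.1, 45.2]
tool_rot: [0.112, 0.994, -0.0, -0.002]
contact_force: [1.2, 0.4, 1.3]
opening: 55.8
gripper_force: 0.0
t 13.45 pos [484.7 -73.1  45.2] q6 [-0.15  0.36 -0.53  0.69 -0.    0.08] shift [-0.06  0.02  0.96] rot [-0.01 -0.05  0.  ] F [1.2 0.4 1.3] open 55.8
```

```bash
python3 -m jog '[0.3,0,-0.9,0,0,0,0.3,0,-0.9,0,0,0,0.3,0.3,-0.9,0,0,0,0.3,0.8,-0.5,0,0,0,0.3,0.9,-0.3,0,0,0,0.3,0.9,-0.3,0,0,0,0.3,0.9,-0.3,0,0,0,0.3,0.9,-0.3,0,0,0]'
python3 -m jog '[0,0.9,-0.3,0,0,0,0,0.9,-0.3,0,0,0,0,0.9,-0.3,0,0,0,0,0,0,0,0,0]' 0.2
python3 -c "
from h import *
from ov import overlay
go(554.3,75,300,1.416)
snap('top','pics/t5.png');snap('side','pics/s5.png')
overlay(ST+[1,0.3],TH,59,'pics/o5.png',board=(np.array([599,-98.5]),-.2247),tb=(235,125,110,110),sb=(270,145,125,165))
"
```

```text
time: 14.12
tool_pos: [434.2, 132.8, 222.8]
tool_rot: [0.112, 0.994, -0.0, 0.0]
contact_force: [1.3, 0.4, 0.3]
opening: 55.3
gripper_force: 0.0
time: 14.45
tool_pos: [461.6, 243.0, 259.9]
tool_rot: [0.109, 0.994, 0.003, 0.002]
contact_force: [1.3, 0.9, -0.1]
opening: 68.6
gripper_force: 0.0
t 14.45 pos [461.6 243.  259.9] q6 [ 0.48  0.24 -0.09  1.23  0.    0.7 ] shift [-3.18 -3.59 -1.01] rot [ 0.08  0.05 -0.8 ] F [ 1.3  0.9 -0.1] open 68.6
```

View pics/o5.png

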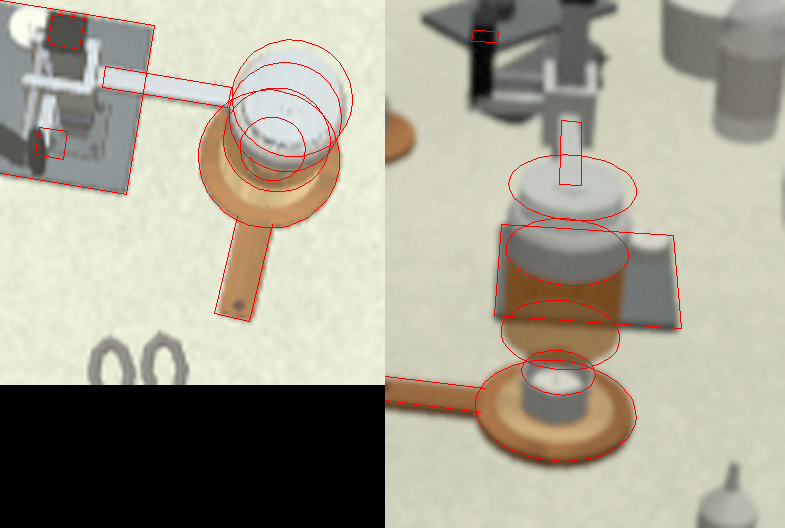

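The board overlay fits at (599, -98.5) in both views, and the lamp axis reads about (599, -98.7). Before pinching I check where the release post and lever sit.

Run:
```python
from h import *
T0=ST+[1,0.3]
f=lambda x,y,h:np.r_[R(TH)@[x,y]+T0,h]
def box(x0,x1,yb,yt,z0,z1):
    b=[f(x,y,z0) for x,y in((x0,yb[0]),(x1,yb[0]),(x1,yb[1]),(x0,yb[1]),(x0,yb[0]))]
    t=[f(x,y,z1) for x,y in((x0,yt[0]),(x1,yt[0]),(x1,yt[1]),(x0,yt[1]),(x0,yt[0]))]
    return [b,t]+[[b[i],t[i]] for i in range(4)]
post=box(-80,-60,(-10,0),(-10,0),128,178);lev=box(-80,-60,(2,10),(20,28),128,178)
out=[]
for n,fn,(x,y,w,h) in(('top','t0',(225,135,40,50)),('side','s0',(285,160,40,50))):
    s=10;im=cv2.convertScaleAbs(cv2.resize(cv2.imread(f'pics/{fn}.png')[y:y+h,x:x+w],None,fx=s,fy=s,interpolation=2),alpha=1.8)
    for S,c in((post,(0,0,255)),(lev,(0,200,0))):
        for P in S: cv2.polylines(im,[np.array([(proj(n,v)+.5-(x,y))*s for v in P]).astype(np.int32)],False,c,1)
    out.append(im)
cv2.imwrite('pics/rel.png',np.hstack(out))
```

```text
(no output)
```

View pics/rel.png

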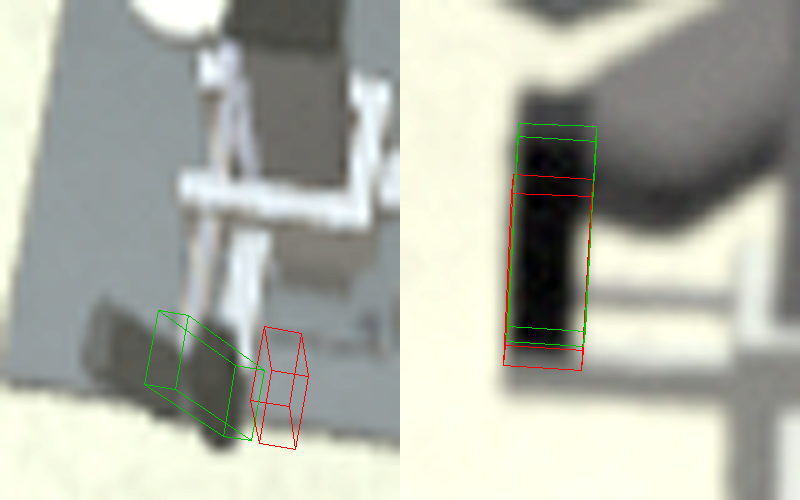

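Run:
```python
from h import *
snap('top','pics/t6.png')  # refresh
T0=ST+[1,0.3]
def S(u,v,z): 
    p=ray('top',u/10+225-.5,v/10+135-.5,z); return (R(TH).T@(p[:2]-T0)).round(1)
for nm,u,v,z in(('bar',249,260,128),('bar',249,260,140),('postR top',246,380,178),('postR bot',246,380,128),('postfront',222,448,128),('levL',84,350,178),('levTL',105,298,178),('levfront',84,372,178),('col',312,270,100)): print(nm,z,S(u,v,z))
g=cv2.cvtColor(cv2.imread('pics/t0.png'),6)[163:182,230:254];print(g)
```

```text
bar 128 [-30.5  11.3]
bar 140 [-33.5  10.4]
postR top 178 [-74.6   2.2]
postR bot 128 [-63.6   6.5]
postfront 128 [-83.1   9.6]
levL 178 [-73.7  45.1]
levTL 178 [-59.2  42.1]
levfront 178 [-79.5  43.9]
col 100 [-23.4  -3.9]
[[ 87  87  87  86  87  87  87  87  87  87  87  87  87  86 107 101  79  93
  128 129 132  75  75  68]
 [ 87  87  87  87  87  79  86  87  86  87  87  87  86  92 108  99  77 106
  129 129 133  78  79  79]
 [ 87  87  87  87  78  68  74  80  86  87  87  86  87 101 108  95  82 116
  130 129 122  83  83  83]
 [ 87  87  86  87  67  63  59  62  71  86  87  87  79 106 107  77  79 111
  129 129 112  83  83  84]
 [ 87  87  87  81  64  63  53  49  52  69  80  87  79 106  96  54  59  79
  105 127  99  83  82  84]
 [ 88  87  87  78  65  64  51  49  49  49  62  71  83 107  77  47  45  44
   75 127  85  79  73  71]
 [ 88  87  87  71  64  62  49  49  50  49  49  52  67  99  62  45  45  43
   64 129  77  82  78  76]
 [ 87  86  86  66  64  63  48  49  49  49  51  49  49  72  49  45  45  42
   46 131  81  86  86  87]
 [ 87  86  86  67  62  60  50  49  50  49  49  49  48  51  44  45  4
[... 343 characters left out ...]
29 122 118 119 115 100  97  77  59  49  49  49  60  48  41  40  41
   40  63  84  86  86  87]
 [141 139 138 140 141 142 132 131 123 116  65  48  49  61  48  41  41  41
   41  65  77  80  81  82]
 [140 139 138 140 141 143 141 140 139 138 119 114  95  85  75  44  41  40
   43  84  98  85  75  76]
 [139 140 139 140 141 143 141 140 139 137 139 139 129 123 120  57  42  40
   58 120 128 120 113 114]
 [140 141 140 140 140 140 140 141 139 138 139 139 138 137 137 104  55  50
   88 135 137 136 134 135]
 [138 140 139 141 142 141 140 141 139 139 140 139 139 139 138 132 115 113
  124 137 137 137 135 137]
 [137 137 139 142 144 142 141 139 137 137 139 139 140 140 138 138 138 138
  139 139 138 137 135 137]]
```

The release lies about 16.5 mm to the +y side of the column axis line, so the pinch point is at world (557, 91.4). Post edge and lever edge agree on this. I go above it.

```bash
python3 -m jog '[0,0,-0.6,0,0,-0.4,0,0,-0.6,0,0,-0.4,0,0,0,0,0,0]' 0
python3 -c "
from h import *
go(555.5,91.4,310,1.416)"
```

```text
time: 14.85
tool_pos: [460.0, 235.7, 309.5]
tool_rot: [0.081, 0.997, 0.001, 0.002]
contact_force: [1.3, 0.4, 0.8]
opening: 85.5
gripper_force: 0.0
t 14.85 pos [460.  235.7 309.5] q6 [ 0.47  0.22  0.01  1.36 -0.    0.64] shift [-2.94 -3.18 -0.01] rot [ 0.03  0.05 -0.08] F [1.3 0.4 0.8] open 85.5
```

```bash
python3 -m jog '[-0.49,-0.53,0,0,0,-0.08,-0.49,-0.53,0,0,0,0,-0.49,-0.53,0,0,0,0,-0.49,-0.53,0,0,0,0,-0.49,-0.53,0,0,0,0,-0.49,-0.53,0,0,0,0,0,0,0,0,0,0]'
python3 -c "
from h import *
go(555.5,91.4,203,1.416)"
```

```text
time: 15.43
tool_pos: [556.9, 87.3, 304.7]
tool_rot: [0.081, 0.997, -0.001, -0.0]
contact_force: [0.6, 1.1, -0.8]
opening: 85.3
gripper_force: 0.0
t 15.43 pos [556.9  87.3 304.7] q6 [ 0.16  0.31  0.12  1.38 -0.    0.32] shift [0.05 0.1  2.54] rot [-0.04 -0.   -0.08] F [ 0.6  1.1 -0.8] open 85.3
```

```bash
python3 -m jog '[0.05,0.1,0,0,0,0,0,0,0.5,0,0,0,0,0,0.5,0,0,0,0,0,0.5,0,0,0,0,0,0.5,0,0,0,0,0,0.4,0,0,0,0,0,0.13,0,0,0,0,0,0,0,0,0]'
python3 -m jog '[0,0,0,0,0,0,0,0,0,0,0,0]' 0.55
python3 -m jog '[0,0,0,0,0,0,0,0,0,0,0,0]' 0.65
python3 -c "
from h import *
go(555.5,91.4,203,1.416)"
```

```text
time: 16.1
tool_pos: [551.8, 97.2, 203.2]
tool_rot: [0.077, 0.997, -0.0, -0.002]
contact_force: [0.1, 0.6, 0.7]
opening: 85.5
gripper_force: 0.0
time: 16.27
tool_pos: [554.6, 97.4, 206.2]
tool_rot: [0.077, 0.997, 0.0, 0.001]
contact_force: [-0.5, -0.4, 1.0]
opening: 63.8
gripper_force: 0.0
time: 16.43
tool_pos: [555.3, 98.8, 206.7]
tool_rot: [0.077, 0.997, 0.002, 0.002]
contact_force: [-0.7, 2.8, 1.1]
opening: 38.6
gripper_force: 0.8
t 16.43 pos [555.3  98.8 206.7] q6 [ 0.17  0.33 -0.1   1.14  0.    0.33] shift [-0.03 -0.18  0.09] rot [0.06 0.03 0.02] F [-0.7  2.8  1.1] open 38.6
```

```bash
python3 -m jog '[0,0,0,0,0,0,-0.03,-0.08,0.05,0,0,0,0,-0.08,0.04,0,0,0,0,0,0,0,0,0,0,0,0,0,0,0]' 0.55
python3 -c "
from h import *
go(555.5,91.4,203,1.416)"
```

```text
time: 16.85
tool_pos: [553.9, 90.0, 200.7]
tool_rot: [0.077, 0.997, -0.0, -0.001]
contact_force: [0.1, 0.5, 0.2]
opening: 38.3
gripper_force: 0.0
t 16.85 pos [553.9  90.  200.7] q6 [ 0.16  0.34 -0.11  1.13 -0.    0.32] shift [-0.03  0.04 -0.06] rot [-0.01 -0.01 -0.  ] F [0.1 0.5 0.2] open 38.3
```

```bash
python3 -m jog '[0,0.03,0,0,0,0,0,0,0,0,0,0,0,0,0,0,0,0,0,0,0,0,0,0,0,0,0,0,0,0,0,0,0,0,0,0]' 1
python3 -c "
from h import *
go(555.5,91.4,203,1.416);snap('side','pics/s7.png')
for f in('s5','s7'):
    a=cv2.imread('pics/%s.png'%f)[180:300,300:350].astype(int);k=(a[...,2]-a[...,0]>60)[:65];v,u=np.where(k);print(f,v.min()+180,v.max()+180,u.min()+300,u.max()+300)
"
```

```text
time: 17.35
tool_pos: [554.6, 91.7, 201.4]
tool_rot: [0.077, 0.997, -0.0, 0.0]
contact_force: [-0.6, -0.2, -0.4]
opening: -0.1
gripper_force: 0.0
t 17.35 pos [554.6  91.7 201.4] q6 [ 0.16  0.34 -0.11  1.13 -0.    0.32] shift [-0.02 -0.   -0.04] rot [-0.    0.    0.01] F [-0.6 -0.2 -0.4] open -0.1
s5 232 237 312 334Traceback (most recent call last):
  File "<string>", line 5, in <module>
    a=cv2.imread('pics/%s.png'%f)[180:300,300:350].astype(int);k=(a[...,2]-a[...,0]>60)[:65];v,u=np.where(k);print(f,v.min()+180,v.max()+180,u.min()+300,u.max()+300)
                                                                                                                     ~~~~~^^
    return umr_minimum(a, axis, None, out, keepdims, initial, where)
ValueError: zero-size array to reduction operation minimum which has no identity
```

```bash
python3 -c "
from h import *
for f in('s0','s2','s5','s7'):
    a=cv2.imread('pics/%s.png'%f).astype(int)[150:340,295:360];k=(a[...,2]-a[...,0]>35);print(f,[(i+150,int(k[i].sum())) for i in range(0,190,6) if k[i].sum()>3])
a=cv2.imread('pics/s7.png')[80:330,240:390]; b=cv2.imread('pics/s5.png')[80:330,240:390]
cv2.imwrite('pics/c7.png',cv2.convertScaleAbs(cv2.resize(np.hstack([b,a]),None,fx=2.4,fy=2.4,interpolation=2),alpha=1.6))"
```

```text
s0 [(252, 10), (258, 35), (264, 35), (270, 33), (276, 21), (312, 4), (318, 9), (324, 11), (330, 10), (336, 7)]
s2 [(234, 36), (240, 35), (246, 36), (252, 32), (312, 4), (318, 9), (324, 11), (330, 10), (336, 7)]
s5 [(234, 36), (240, 35), (246, 36), (252, 32), (264, 18), (270, 31), (276, 35), (282, 42), (288, 17)]
s7 [(246, 4), (252, 35), (258, 35), (264, 41), (270, 52), (276, 36), (282, 42), (288, 18)]
```

View pics/c7.png

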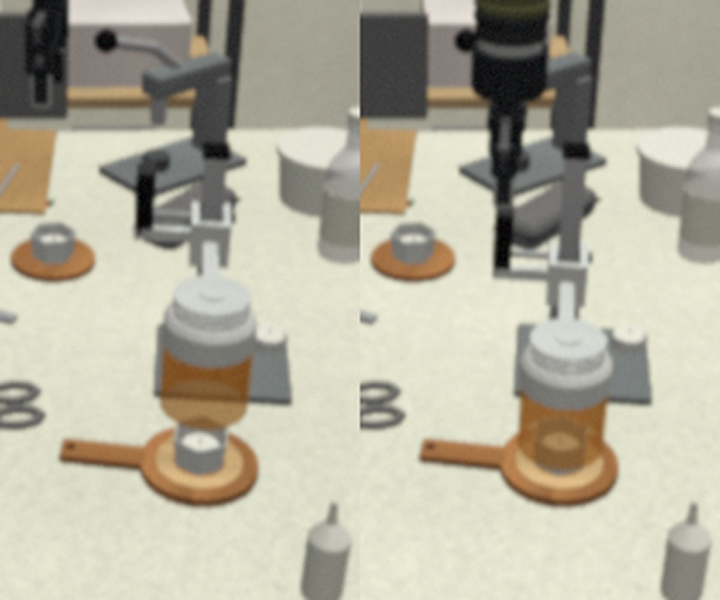

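The right-hand crop shows that the lamp slipped down while I was squeezing. It now hangs low over the holder, with the fingers closed above the handle. I measure how far it came down.

```bash
python3 -c "
from h import *
g=[cv2.imread('pics/%s.png'%f,0) for f in('s0','s2','s7','s5')]
t=g[0][216:248,306:346]
for i in(0,1,2,3):
    m=cv2.matchTemplate(g[i][180:260,296:356],t,5);k=cv2.minMaxLoc(m);y=k[3][1];c=m[:,k[3][0]];
    d=0.5*(c[y-1]-c[y+1])/(c[y-1]-2*c[y]+c[y+1]);print(k[1],k[3],y+d-36)
for z in(0,11,23,59):print(z,proj('side',[599,-98.7,130+z]))
b=g[2];print(r.get_state()['time'])
"
python3 -m jog '[0,0,-0.2,0,0,0,0,0,0,0,0,0,0,0,0,0,0,0,0,0,0,0,0,0,0,0,0,0,0,0]' 0
python3 -c "
from h import *
go(555.5,94,155,1.416)"
```

```text
0.9999982118606567 (10, 36) 0.034923553
0.5884028673171997 (12, 14) -21.86055
0.8574134111404419 (10, 33) -3.0093994
0.587428867816925 (12, 14) -21.863243
0 [326.2 231.4]
11 [326.5 227.4]
23 [326.9 223. ]
59 [328.  209.4]
17.4
time: 17.82
tool_pos: [554.5, 91.7, 209.3]
tool_rot: [0.077, 0.997, -0.0, 0.0]
contact_force: [-0.0, -0.4, -0.5]
opening: 60.5
gripper_force: 0.0
t 17.82 pos [554.5  91.7 209.3] q6 [ 0.16  0.33 -0.09  1.15 -0.    0.32] shift [-0.01  0.06  1.36] rot [0.   0.   0.01] F [-0.  -0.4 -0.5] open 60.5
```

```bash
python3 -m jog '[0,0.06,0,0,0,0,0,0,0.3,0,0,0,0,0,0.4,0,0,0,0,0,0.4,0,0,0,0,0,0.25,0,0,0,0,0,0,0,0,0,0,0,0,0,0,0]' 0
python3 -c "
from h import *
go(555.5,94,155,1.416)
snap('side','pics/s8.png')
g=[cv2.imread('pics/%s.png'%f,0) for f in('s0','s8')]
m=cv2.matchTemplate(g[1][180:260,296:356],g[0][216:248,306:346],5);k=cv2.minMaxLoc(m);print(k, m[k[3][1]-2:k[3][1]+3,k[3][0]])"
```

```text
time: 18.4
tool_pos: [554.4, 94.1, 154.9]
tool_rot: [0.077, 0.997, -0.0, -0.001]
contact_force: [1.2, -0.4, 0.7]
opening: 85.3
gripper_force: 0.0
t 18.4 pos [554.4  94.1 154.9] q6 [ 0.17  0.37 -0.19  1.02  0.    0.32] shift [-0.03  0.   -0.  ] rot [-0.01 -0.02  0.01] F [ 1.2 -0.4  0.7] open 85.3
(-0.4526626169681549, 0.8570552468299866, (8, 4), (10, 33)) [0.77233946 0.8383405  0.85705525 0.838962   0.7935426 ]
```

```bash
python3 -m jog '[0,0,0,0,0,0,0,0,0,0,0,0,0,0,0,0,0,0,0,0,0,0,0,0,0,0,0,0,0,0]' 0.66
python3 -m jog '[0,0,0,0,0,0,0,0,0,0,0,0,0,0,0,0,0,0]' 1
python3 -c "
from h import *
go(555.5,94,155,1.416)"
```

```text
time: 18.87
tool_pos: [556.2, 95.3, 156.7]
tool_rot: [0.077, 0.997, 0.001, 0.002]
contact_force: [0.4, 0.3, -0.3]
opening: 29.1
gripper_force: 0.7
time: 19.12
tool_pos: [555.1, 91.8, 156.3]
tool_rot: [0.077, 0.997, -0.002, 0.001]
contact_force: [-0.7, -6.9, 6.9]
opening: 15.8
gripper_force: 59.6
t 19.12 pos [555.1  91.8 156.3] q6 [ 0.17  0.36 -0.19  1.02 -0.    0.32] shift [-0.    0.06  0.03] rot [-0.05  0.02 -0.  ] F [-0.7 -6.9  6.9] open 15.8
```

```bash
python3 -m jog '[0,0,0.04,0,0,0,0,0,0.04,0,0,0,0,0,0.04,0,0,0,0,0,0.04,0,0,0,0,0,0.04,0,0,0,0,0,0.04,0,0,0]' 
python3 -m jog '[0,0,0.04,0,0,0,0,0,0.03,0,0,0,0,0,0,0,0,0]' 
python3 -c "
from h import *
go(555.5,91.4,144,1.416)
snap('side','pics/s9.png')
g=[cv2.imread('pics/%s.png'%f,0) for f in('s0','s9')]
m=cv2.matchTemplate(g[1][180:260,296:356],g[0][216:248,306:346],5);k=cv2.minMaxLoc(m);print(k, m[k[3][1]-2:k[3][1]+3,k[3][0]])"
```

```text
time: 19.62
tool_pos: [555.2, 91.7, 156.0]
tool_rot: [0.077, 0.997, -0.002, 0.004]
contact_force: [-21.4, -8.9, 69.2]
opening: 15.9
gripper_force: 64.7
time: 19.87
tool_pos: [555.2, 91.7, 156.0]
tool_rot: [0.077, 0.997, -0.001, 0.005]
contact_force: [-24.1, -10.9, 72.6]
opening: 16.0
gripper_force: 65.0
t 19.87 pos [555.2  91.7 156. ] q6 [ 0.17  0.36 -0.2   1.01 -0.    0.32] shift [-0.   -0.01  0.3 ] rot [-0.02  0.13  0.  ] F [-24.1 -10.9  72.6] open 16.0
(-0.4139046370983124, 0.9980461597442627, (8, 4), (10, 36)) [0.8123277  0.94765306 0.99804616 0.9565993  0.86343455]
```

The lamp is now on its stop: the head matches its starting position in the side view. I unload the downward push and let go.

```bash
python3 -m jog '[0,0,-0.1,0,0,0,0,0,-0.1,0,0,0,0,0,-0.06,0,0,0,0,0,0,0,0,0]' 
python3 -m jog '[0,0,0,0,0,0,0,0,0,0,0,0,0,0,0,0,0,0,0,0,0,0,0,0,0,0,0,0,0,0,0,0,0,0,0,0]' 0
python3 -c "
from h import *
go(555.5,91.4,144,1.416)"
python3 -m jog '[0,0,-0.5,0,0,0,0,0,-0.7,0,0,0,0,0,-0.7,0,0,0,0,0,-0.7,0,0,0,0,0,-0.7,0,0,0,0.5,0,-0.7,0,0,0,0.7,0,0,0,0,0,0.7,0,0,0,0,0]'
python3 -m jog '[0.7,0.7,0,0,0,0,0.7,0.7,0,0,0,0,0.3,0.7,0,0,0,0,0,0.7,0,0,0,0,0,0.7,0,0,0,0,0,0.7,0,0,0,0,0,0,0,0,0,0,0,0,0,0,0,0]'
python3 -c "
from h import *
snap('side','pics/s10.png');snap('top','pics/t10.png')
g=[cv2.imread('pics/%s.png'%f,0) for f in('s0','s10')]
m=cv2.matchTemplate(g[1][180:260,296:356],g[0][216:248,306:346],5);k=cv2.minMaxLoc(m);print(k, m[k[3][1]-2:k[3][1]+3,k[3][0]])
g=[cv2.imread('pics/%s.png'%f,0) for f in('t0','t10')]
print('release', cv2.matchTemplate(g[1][160:185,228:256],g[0][162:183,230:254],5).round(2))
g=[cv2.imread('pics/%s.png'%f,0) for f in('s5','s10')]
m=cv2.matchTemplate(g[1][270:345,200:340],g[0][305:330,210:265],5);k=cv2.minMaxLoc(m);print(k,'expect',(10,35))
g=[cv2.imread('pics/%s.png'%f,0) for f in('t5','t10')]
m=cv2.matchTemplate(g[1][180:230,285:325],g[0][190:220,293:312],5);print(cv2.minMaxLoc(m),'expect',(8,10))
"
```

```text
time: 20.25
tool_pos: [555.1, 91.8, 156.3]
tool_rot: [0.077, 0.997, -0.002, 0.002]
contact_force: [-4.8, -6.9, 16.5]
opening: 15.3
gripper_force: 60.5
time: 20.75
tool_pos: [554.6, 93.9, 152.8]
tool_rot: [0.077, 0.997, -0.0, -0.001]
contact_force: [-0.9, 0.8, 0.2]
opening: 84.9
gripper_force: 0.0
t 20.75 pos [554.6  93.9 152.8] q6 [ 0.17  0.37 -0.19  1.01 -0.    0.32] shift [-0.03 -0.06  0.22] rot [-0.01 -0.01  0.01] F [-0.9  0.8  0.2] open 84.9
time: 21.42
tool_pos: [480.7, 105.9, 315.0]
tool_rot: [0.077, 0.997, 0.0, 0.002]
contact_force: [-0.4, 0.1, -0.3]
opening: 85.6
gripper_force: 0.0
time: 22.08
tool_pos: [438.3, 283.1, 312.6]
tool_rot: [0.076, 0.997, -0.001, -0.0]
contact_force: [0.2, -0.1, 0.3]
opening: 85.3
gripper_force: 0.0
(-0.4154537618160248, 0.9989304542541504, (8, 4), (10, 36)) [0.81407946 0.94903684 0.99893045 0.95695525 0.863392  ]
release [[0.69 0.74 0.76 0.67 0.55]
 [0.8  0.87 0.93 0.82 0.7 ]
 [0.81 0.91 1.   0.91 0.81]
 [0.74 0.84 0.93 0.89 0.82]
 [0.64 0.73 0.8  0.78 0.75]]
(-0.26130402088165283, 0.8746995329856873, (22, 6), (10, 35)) expect (10, 35)
(-0.6455225348472595, 0.9997748136520386, (19, 10), (8, 10)) expect (8, 10)
```

The lamp is down on its stop, the release is back as it was at the start, and the board hasn't moved. I hand in.

```bash
python3 -c "
from h import *
print(r.job_done())"
```

```text
the job is handed in; nothing more can be done
None
```

The job is handed in, but it may fail: on the first squeeze the lamp slipped from the grip and slid about 48 mm to a lower tooth, possibly beyond the 0.35 m/s drop limit (speed not measured). By the camera checks it ended on its stop with the pawl in, and by my position estimates the holder is within a few mm of the lamp's axis.

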